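Clamp the lathe spindle head and seat its bayonet collar

ROBOT

A 7-joint arm with a two-finger parallel gripper is mounted at the origin on the work surface. World frame = base frame: x ahead of the robot, y to its left, z up, the work surface at z = 0. Lengths are in m, angles in rad, forces in N, time in s.
With the tool pointing down it reaches from about 0.4 to 0.85 m from the base axis. Payload 10.4 kg.
Tool frame: the origin (TCP) lies midway between the tips of the shut fingers; the grasp point (between the pads) lies manip.pinch_z behind it (manip.pinch_z is the distance from the TCP to the grasp point, in m); z points along the fingers, y is the direction in which the jaws open and shut (so a half turn about z gives the same grasp; the last joint's range is limited). The gripper opens to 85 mm and grips with 20 to 120 N. Pads are 22 mm wide; open, the fingers measure 114 mm over their backs; the gripper's body (76 mm by 85 mm) begins 54 mm behind the grasp point. The pads swing forward as they close: fully open they stand 13 mm farther back than shut.
Start: joints at [1.323, 0.332, -0.065, 1.46, 0.022, 1.35, -0.088], TCP at [0.139, -0.609, 0.231] pointing down, gripper open.
Joint ranges: [-2.6, 2.6], [-0.5, 2.12], [-1.47, 1.34], [0.16, 2.42], [-1.27, 4.41], [0.06, 2.06], [-2.6, 2.6]. Speed limits (rad/s): [2.22, 2.22, 2.79, 2.79, 3.14, 3.14, 3.14].

INTERFACE

Orientations are given as a unit quaternion [x, y, z, w].
In Python, from workcell import manip gives the robot as it stands.
- The arm moves only by the shell command python3 -m handwheel 'ROWS' [FORCE]. ROWS is JSON, a list that holds one entry, the list of rows, each a list of 7 numbers: the shift along the tool's x, y, z in m, then the turn, a rotation vector about the tool's x, y, z in rad, then the finger opening in m, from 0 to 0.0854. In form: [[[tx, ty, tz, ax, ay, az, claw], ...]]. A call has 1 to 8 rows; each row is the pose to reach, as a shift and turn from the pose commanded when the call began, along the tool's axes at that moment; what a row does not reach only later rows make up. A row lasts 1/8 s, in which the tool goes at most 62.5 mm and 10.7 degrees, less where a joint would pass 70% of its speed; a pose out of reach is approached as far as the arm can. A call with a gripper value outside its range is refused whole. The fingers move at their own pace and stop on an object; FORCE is the grip in N (left out, the last holds). Time passes only in rows, so rows that repeat a pose let the fingers close. It gives the time, the measured TCP pose, the force and the opening at its end, in the units of the state.
- manip.get_obs(): the state, without advancing time (a new reading comes with each control period).
- manip.camera(name): name is "side" or "top"; returns the picture (384x512x3 uint8, blue, green, red); there is no depth.
- manip.calibration(name): a dict with "fx", "fy", "cx", "cy" (pixels), "view" (4x4, takes a point from world to camera coordinates). Camera axes: x right, y up, looking along -z (the intrinsics and any distortion apply to the point x, -y, -z); pixel columns grow to the right and rows downward; lengths in m; the calibration is good to about 2 mm. A picture is of the moment at which its call begins. calibration takes no time and is no camera call.
- manip.hand_in(): hands the job in, once; it reports no verdict.
The state is a dict: "clock": time; "joint_pos": joint angles; "joint_velocities": joint speeds; "tau": joint torques, N m; "position": TCP position; "ee_rot": TCP orientation; "ft_force": force on the tool from outside, world axes, zero at the start; "torque": the same for the moment, N m; "grip_width": opening from 0.0 (shut) to 1.0 (fully open).
Only numpy, scipy, OpenCV 4.12 (cv2) and the standard library are available. Lean on these libraries where they do the work, as an engineer would, in place of code of your own. Each camera call takes 0.05 s, during which the arm holds its last target.

TASK

On the wood turner's stall the small lathe's spindle head stands nose up: first turn its two captive quarter-turn clamp bolts clockwise to their end stops, one after the other. Then turn the knurled steel collar on the spindle, pressing it down lightly, until the hidden keyways in its underside drop over the three sprung pins, push it fully home against the spring and finish while still holding it pushed down, so that I can put the lock screw in. Leave the bowl, the candlestick and the spoon where they are.

Things in the scene. Friction and masses are not known exactly. Their poses are not given: they have to be found in the camera images.
- seat (a point): Centre of the flat round seat (72 mm wide) on the green casting's boss, on the spindle axis, 70 mm above the table; axes of the casting, z up. The casting is fixed; its foot is 115 mm (x) by 270 mm (y) by 30 mm high. Round the spindle, on a 19 mm radius, three upright 6 mm steel pins stand up from the seat 120 degrees apart, at an unknown angle, their tops 12 mm above the seat.
- spindle_end (a point): Centre of the top end of the steel spindle, 26 mm in diameter, 40 mm above the seat; the collar is threaded over it. The three pins round its foot are sprung and move together: they can be pressed down 5 mm at most; 4 N starts them moving, 11.5 N presses them 5 mm down.
- collar_mid (a point): Centre of the knurled steel collar (on its axis, half-way up), z up. A loose ring 56 mm outside, 34 mm high, 27.6 mm bore, about 0.25 kg. It begins resting on the pins, centre 29 mm above the seat. Not over its keyways it can be pressed down only to 24 mm; keyed it rests at 21 mm; a push of about 8 N takes it home at 17 mm, the spindle end 6 mm proud of it. Let go, it springs up to 21 mm.
- collar_base (a point): Centre of the collar's underside, 17 mm below its middle. In it are three hidden blind keyways, 10 mm wide, 8 mm deep, 120 degrees apart. Turning either way by under 120 degrees brings them over the pins. If the collar is turned while held pressed 2 to 3 mm down (about 6 N), the pins snap up into the keyways: the push vanishes and the collar turns no further.
- bolt_a_grip (a point): Centre of the steel wing of the clamp bolt at the casting's +y end, on the bolt's upright axis, 65 mm above the table, 105 mm from the spindle axis. The wing is an upright bar 46 mm long (this point's x axis), 14 mm thick (its y axis), 30 mm high, its top 14 mm above this point, on a disc 40 mm wide and 12 mm high. It turns with the bolt.
- bolt_a (a joint): Angle of bolt_a: 0 fully loose, grows clockwise seen from above, end stop at 1.571 (clamped). Starts between 0.1 and 0.55 and stays where it is left (friction 0.12 N m).
- bolt_b_grip (a point): The same for the clamp bolt at the -y end of the casting.
- bolt_b (a joint): Angle of bolt_b, as for bolt_a.
- bowl_mid (a point): Turned wooden bowl, 96 mm wide and 40 mm high, centre 20 mm up; not to be disturbed.
- candlestick_mid (a point): Turned wooden candlestick, 62 mm wide foot, 95 mm high, centre half-way up; not to be disturbed.
- spoon_grip (a point): Wooden spoon lying on the table, about 200 mm long, point on its handle; not to be disturbed.
Not all that is in view belongs to the job. What is shaped like the part that bears collar_mid but blue, green or purple is not meant.

How it is judged:
By the outcome, as a careful person would: the job done as asked, in the order asked, and still so for the second after the job is handed in, while the arm keeps its last pose, push and grip.
It also fails if it takes over 58 s, if anything falls off the work surface, if the arm or the gripper's body presses on something with over 40 N, if the wrist force passes 120 N, or if a joint passes its speed limit or range.

## Working session

There is one attempt and no reset: what is moved stays moved. The work goes in short steps, Python scripts to look and compute and a shell command to move; the robot and the scene stay as the last step left them, time stands still between calls to the robot, and variables do not carry over. Pictures are saved under pics/ and viewed, and the job is handed in when it is done.

```bash
mkdir -p pics; ls
python3 - <<'E'
from workcell import manip
import cv2
o=manip.get_obs();print(o, manip.pinch_z)
for n in("side","top"):
    cv2.imwrite(f"pics/{n}0.png",manip.camera(n));print(n,manip.calibration(n))
E
```

```text
pics
{'clock': 0.0, 'joint_pos': array([ 1.3233826 ,  0.33284837, -0.06469183,  1.46093504,  0.02160193,
        1.34992063, -0.08847003]), 'joint_velocities': array([-9.03834580e-04, -2.84884511e-04, -7.95903845e-04, -2.37535019e-04,
        7.32474086e-05,  4.03787697e-04, -7.57753045e-05]), 'tau': array([-5.88088242e-04, -6.25444007e+01,  4.86669329e-02, -3.91608739e+01,
        1.61418202e-02,  9.94781993e-03, -1.22779900e-05]), 'position': array([ 0.13923224, -0.60890505,  0.23053359]), 'ee_rot': array([ 9.93686308e-01,  1.12191890e-01, -1.14871050e-04, -6.98555954e-04]), 'ft_force': array([ 0.69221327, -0.38789161, -0.96633197]), 'torque': array([-0.00188843, -0.01513381, -0.03318617]), 'grip_width': 1.0013098736550057} 0.0187
side {'fx': 483.30573095568275, 'fy': 483.30573095568275, 'cx': 261.3593347324111, 'cy': 188.8245541455803, 'view': array([[ 0.96552169, -0.2603129 ,  0.00225103, -0.54335266],
       [ 0.15344299,  0.57607521,  0.80286524, -0.16096073],
       [-0.21029294, -0.7748384 ,  0.5961563 , -1.15283993],
       [ 0.        ,  0.        ,  0.        ,  1.        ]])}
top {'fx': 347.87922549493726, 'fy': 347.87922549493726, 'cx': 260.5111731453477, 'cy': 191.10045888798837, 'view': array([[-0.0231318 , -0.9996918 ,  0.00901195,  0.01335162],
       [ 0.99552814, -0.02220774,  0.09181797, -0.56677808],
       [-0.09158953,  0.01109557,  0.99573503, -0.96433424],
       [ 0.        ,  0.        ,  0.        ,  1.        ]])}
```

View pics/side0.png

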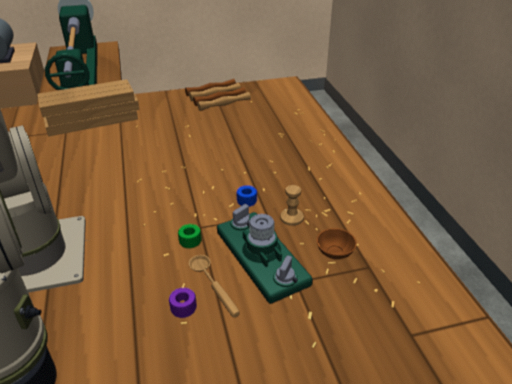

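View pics/top0.png

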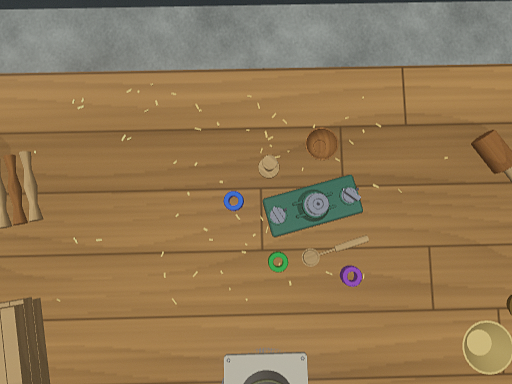

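The steel collar is at side (261,231) and top (316,204). The things it could be taken for are the rings: blue at side (246,195), green at (190,235) and purple at (182,302), all excluded by colour. The bolts appear in the top view at (278,215) for +y and (350,195) for -y. I'll check this with close crops.

Run:
```python
import cv2
a=cv2.imread("pics/side0.png")[185:305,165:325];b=cv2.imread("pics/top0.png")[165:245,255:375]
cv2.imwrite("pics/sc.png",cv2.resize(a,None,fx=5,fy=5,interpolation=2));cv2.imwrite("pics/tc.png",cv2.resize(b,None,fx=6.6,fy=6.6,interpolation=2))
```

```text
(no output)
```

View pics/sc.png

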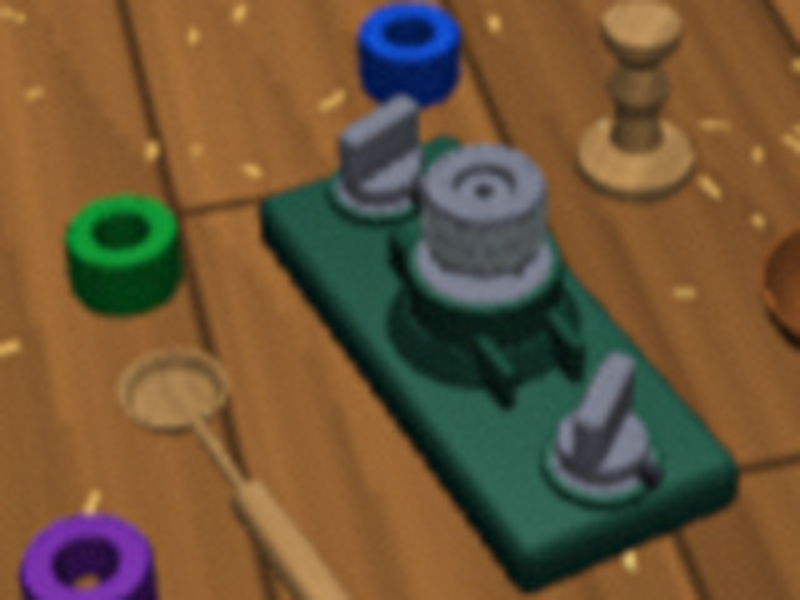

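View pics/tc.png

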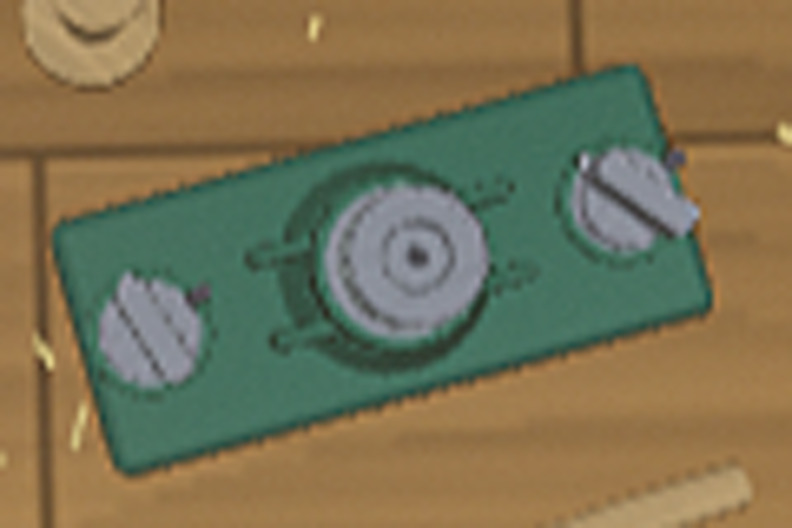

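```bash
cat > h.py <<'E'
import numpy as np
from workcell import manip
def proj(n,P):
    c=manip.calibration(n);P=np.atleast_2d(P);q=P@c['view'][:3,:3].T+c['view'][:3,3]
    return np.c_[c['cx']+c['fx']*q[:,0]/-q[:,2],c['cy']-c['fy']*q[:,1]/-q[:,2]]
def unproj(n,px,z):
    c=manip.calibration(n);V=c['view'];R=V[:3,:3];o=-R.T@V[:3,3]
    d=R.T@np.array([(px[0]-c['cx'])/c['fx'],-(px[1]-c['cy'])/c['fy'],-1]);return o+d*(z-o[2])/d[2]
def Tc(p):return lambda L:np.c_[p[0]+np.cos(p[2])*L[:,0]-np.sin(p[2])*L[:,1],p[1]+np.sin(p[2])*L[:,0]+np.cos(p[2])*L[:,1],L[:,2]]
E
python3 - <<'E'
from h import *
from scipy.optimize import least_squares
t=lambda u,v:((u+.5)/6.6-.5+255,(v+.5)/6.6-.5+165)
s=lambda u,v:((u+.5)/5-.5+165,(v+.5)/5-.5+185)
print("spindle",unproj("top",t(417,257),.11),unproj("side",s(484,190),.11))
cs=[unproj("top",t(*q),.03) for q in[(52,226),(643,63),(715,312),(118,477)]]
print(np.array(cs),np.mean(cs,0))
for a,b in[(0,1),(3,2),(0,3),(1,2)]:
    d=cs[b]-cs[a];print(np.linalg.norm(d),np.degrees(np.arctan2(d[1],d[0])))
cs=[unproj("side",s(*q),.03) for q in[(262,205),(738,470),(522,560)]];print(np.array(cs))
for a,b in[(0,2),(2,1)]:
    d=cs[b]-cs[a];print(np.linalg.norm(d),np.degrees(np.arctan2(d[1],d[0])))
E
```

```text
spindle [ 0.52348837 -0.1466341   0.11      ] [ 0.52351022 -0.14496353  0.11      ]
[[ 0.54452057 -0.00447425  0.03      ]
 [ 0.60941092 -0.26175263  0.03      ]
 [ 0.50121771 -0.28757044  0.03      ]
 [ 0.43711728 -0.02996638  0.03      ]] [ 0.52306662 -0.14594093  0.03      ]
0.2653354951436943 -75.844189637185
0.26545944182206427 -76.02669651558006
0.11038711335877668 -166.64793462159287
0.11123097036769673 -166.57867893137853
[[ 0.43867729 -0.03750524  0.03      ]
 [ 0.60646889 -0.26485291  0.03      ]
 [ 0.50132529 -0.28930649  0.03      ]]
0.2594776317677045 -76.0285186133738
0.10794978026533088 13.092712640727472
```

```bash
cat > ov.py <<'E'
import sys,cv2
from h import *
def overlay(n,img,out,x,y,yaw,wa,wb,box,f,zc=.099):
    u0,v0,u1,v1=box;im=cv2.resize(img[v0:v1,u0:u1],None,fx=f,fy=f,interpolation=cv2.INTER_CUBIC)
    def dr(P,c):
        q=(proj(n,P)-[u0,v0]+.5)*f-.5;cv2.polylines(im,[np.round(q).astype(int)],True,c,1,cv2.LINE_AA)
    T=Tc((x,y,yaw));k=np.array([[-1,-1],[1,-1],[1,1],[-1,1]])
    dr(T(np.c_[k*[.0575,.135],[.03]*4]),(0,255,255))
    t=np.linspace(0,2*np.pi,40)[:-1];c=np.c_[np.cos(t),np.sin(t)]
    for r,z in((.028,zc+.017),(.013,.11),(.036,.07)):dr(T(np.c_[c*r,c[:,0]*0+z]),(0,0,255))
    for s,w in((1,wa),(-1,wb)):
        b=T(np.array([[0,s*.105,.079]]))[0];print("bolt",b)
        for z in(.079,.049):dr(Tc((b[0],b[1],w))(np.c_[k*[.023,.007],[z]*4]),(255,0,255))
    cv2.imwrite(out,im)
TB=(255,165,375,245);SB=(165,185,325,305)
E
python3 - <<'E'
from ov import *
r=np.radians
a=(.5235,-.1455,r(13.8),r(31),r(61))
overlay("top",cv2.imread("pics/top0.png"),"pics/o1.png",*a,TB,6.6)
overlay("side",cv2.imread("pics/side0.png"),"pics/o2.png",*a,SB,5)
E
```

```text
bolt [ 0.49845399 -0.0435309   0.079     ]
bolt [ 0.54854601 -0.2474691   0.079     ]
bolt [ 0.49845399 -0.0435309   0.079     ]
bolt [ 0.54854601 -0.2474691   0.079     ]
```

View pics/o1.png

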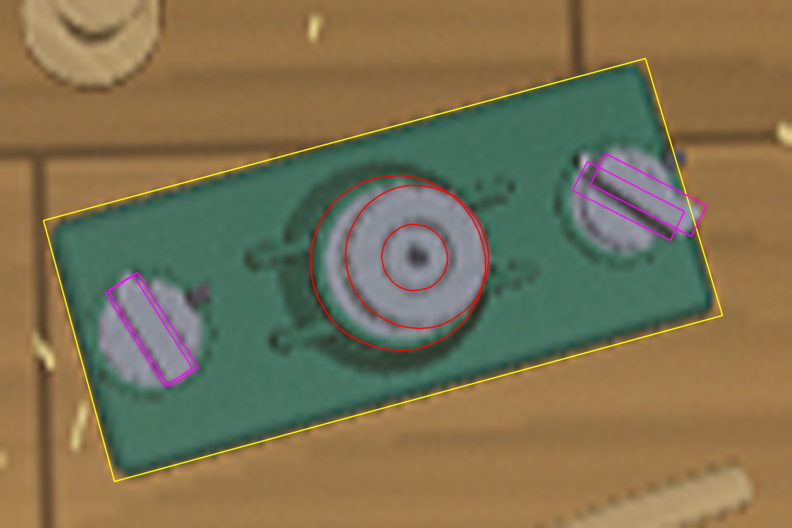

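View pics/o2.png

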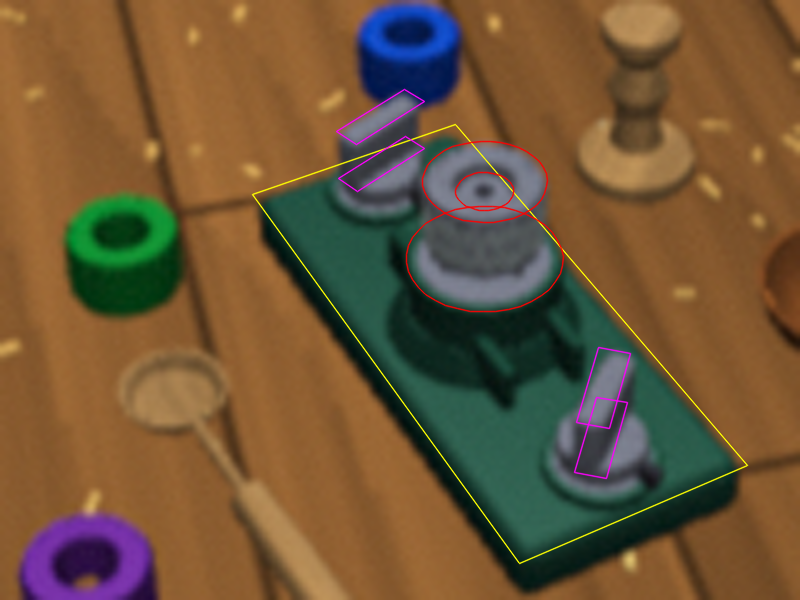

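```bash
cat >> h.py <<'E'
from scipy.spatial.transform import Rotation as Ro
def st():
    o=manip.get_obs();R=Ro.from_quat(o['ee_rot']).as_matrix()
    print("t %.2f"%o['clock'],"pos",o['position'].round(4),"jaw deg %.1f"%np.degrees(np.arctan2(R[1,1],R[0,1])),"tilt",R[:2,2].round(4),"F",o['ft_force'].round(1),"M",o['torque'].round(2),"g %.3f"%o['grip_width'],"q",o['joint_pos'].round(2));return o,R
def to(p,jaw):
    o,R=st();d=R.T@(np.array(p)-o['position']);c=np.degrees(np.arctan2(R[1,1],R[0,1]))
    print("tool shift",d.round(4),"az %.3f"%np.radians(-(jaw-c)))
E
python3 - <<'E'
from h import *
to((.5475,-.2468,.14),-30)
print("candle",unproj("top",(268,167),.06),"bowl",unproj("top",(321,144),.04))
E
```

```text
t 0.10 pos [ 0.1392 -0.6089  0.2306] jaw deg -77.1 tilt [-0.0004  0.0013] F [-0.4 -0.2  0.1] M [ 0.04  0.02 -0.01] g 0.996 q [ 1.32  0.33 -0.06  1.46  0.02  1.35 -0.09]
tool shift [ 0.4787 -0.2619  0.0909] az -0.822
candle [ 0.63029622 -0.02141518  0.06      ] bowl [ 0.69641133 -0.17463037  0.04      ]
```

```bash
python3 -m handwheel '[[[0.06,-0.033,0,0,0,-0.1,0.085],[0.12,-0.066,0,0,0,-0.2,0.085],[0.18,-0.098,0,0,0,-0.3,0.085],[0.24,-0.131,0.01,0,0,-0.4,0.085],[0.30,-0.164,0.03,0,0,-0.5,0.085],[0.36,-0.197,0.05,0,0,-0.6,0.085],[0.42,-0.23,0.07,0,0,-0.7,0.085],[0.479,-0.262,0.091,0,0,-0.822,0.085]]]' 40; python3 -c "
from h import *
to((.5475,-.2468,.054),-30)"
```

```text
clock: 1.1
position: [0.5073, -0.2826, 0.1565]
ee_rot: [0.865, 0.501, -0.0, 0.0]
ft_force: [1.3, -0.6, 0.7]
grip_width: 0.993
t 1.10 pos [ 0.5073 -0.2826  0.1565] jaw deg -29.8 tilt [ 0.     -0.0003] F [ 1.3 -0.6  0.7] M [-0.08 -0.04  0.01] g 0.993 q [ 0.81  0.32 -0.45  1.66  0.15  1.19 -0.2 ]
tool shift [0.0511 0.017  0.1025] az 0.003
```

```bash
python3 -m handwheel '[[[0,0,0,0,0,0,0.085],[0,0,0,0,0,0,0.085]]]'; python3 -c "
from h import *
to((.5475,-.2468,.054),-30)"
```

```text
clock: 1.35
position: [0.5059, -0.2841, 0.1567]
ee_rot: [0.866, 0.5, -0.0, -0.0]
ft_force: [-0.0, -0.5, 0.7]
grip_width: 0.992
t 1.35 pos [ 0.5059 -0.2841  0.1567] jaw deg -30.0 tilt [-0.0009  0.0001] F [-0.  -0.5  0.7] M [ 0.01  0.09 -0.01] g 0.992 q [ 0.81  0.32 -0.45  1.66  0.15  1.19 -0.2 ]
tool shift [0.0532 0.0174 0.1026] az -0.001
```

```bash
python3 -m handwheel '[[[0.027,0.009,0,0,0,0,0.085],[0.053,0.0174,0.02,0,0,0,0.085],[0.053,0.0174,0.05,0,0,0,0.085],[0.053,0.0174,0.055,0,0,0,0.085],[0.053,0.0174,0.055,0,0,0,0.085]]]'
python3 - <<'E'
from ov import *
to((.5475,-.2468,.054),-30)
r=np.radians
a=(.5235,-.1455,r(13.8),r(31),r(60))
for n,b,f in(("top",TB,6.6),("side",SB,5)):
    im=manip.camera(n);cv2.imwrite(f"pics/{n}1.png",im);u0,v0,u1,v1=b
    cv2.imwrite(f"pics/{n}1c.png",cv2.resize(im[v0:v1,u0:u1],None,fx=f,fy=f,interpolation=2))
E
```

```text
clock: 1.98
position: [0.5473, -0.2482, 0.1027]
ee_rot: [0.867, 0.499, -0.0, 0.0]
ft_force: [0.5, 0.7, -0.2]
grip_width: 0.991
t 1.98 pos [ 0.5473 -0.2482  0.1027] jaw deg -30.2 tilt [ 0.     -0.0007] F [ 0.5  0.7 -0.2] M [-0.    0.02  0.02] g 0.991 q [ 0.72  0.42 -0.46  1.66  0.21  1.11 -0.32]
tool shift [ 0.0013 -0.0006  0.0487] az -0.003
```

View pics/side1c.png

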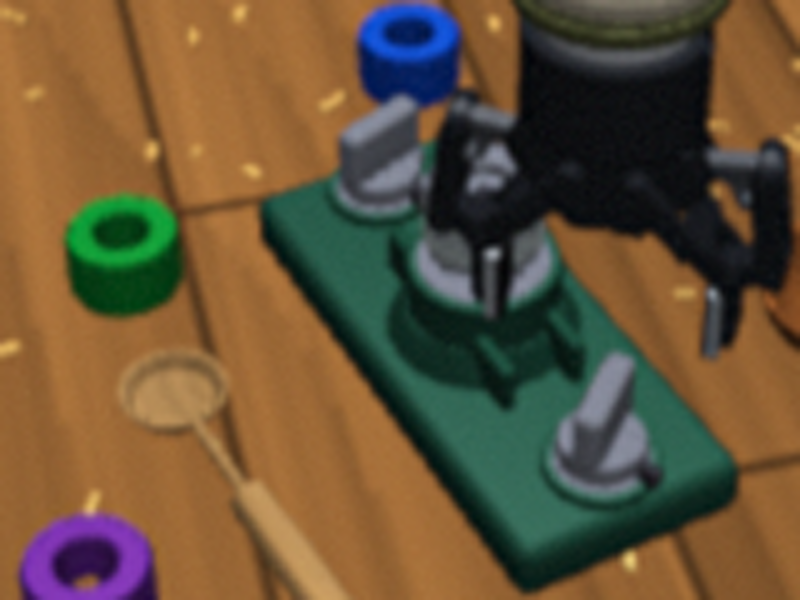

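View pics/top1c.png

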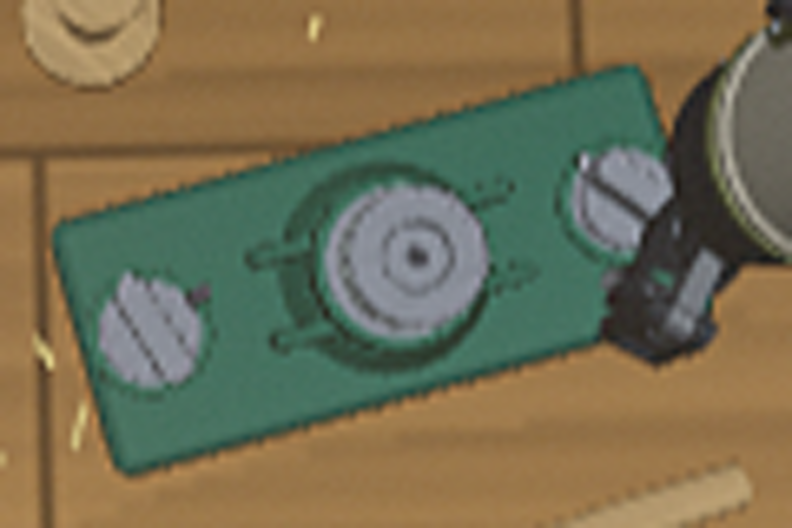

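Run:
```python
from h import *
f=lambda n,P,o,k:((proj(n,P)-o+.5)*k-.5).round(0)
print(f("side",[.5473,-.2482,.116],(165,185),5))
t=lambda u,v:((u+.5)/6.6-.5+255,(v+.5)/6.6-.5+165)
s=lambda u,v:((u+.5)/5-.5+165,(v+.5)/5-.5+185)
print("disc b",unproj("top",t(622,199),.048),unproj("side",s(602,448),.048))
print("disc a",unproj("top",t(151,333),.048),unproj("side",s(383,186),.048))
print("wing b top",unproj("top",t(645,187),.079),unproj("side",s(611,388),.079))
```

```text
[[604. 326.]]
disc b [ 0.54927542 -0.2451156   0.048     ] [ 0.54724552 -0.25313141  0.048     ]
disc a [ 0.49738979 -0.04461778  0.048     ] [ 0.49552299 -0.05950598  0.048     ]
wing b top [ 0.55163512 -0.24652012  0.079     ] [ 0.55159336 -0.24878975  0.079     ]
```

```bash
python3 -m handwheel '[[[0.002,0.001,0.02,0,0,0,0.085],[0.002,0.001,0.04,0,0,0,0.085],[0.002,0.001,0.048,0,0,0,0.085],[0.002,0.001,0.048,0,0,0,0.04],[0.002,0.001,0.048,0,0,0,0.025],[0.002,0.001,0.048,0,0,0,0.02],[0.002,0.001,0.048,0,0,0,0.02]]]' 30
python3 - <<'E'
from ov import *
st()
for n,b,f in(("side",SB,5),):
    im=manip.camera(n);cv2.imwrite(f"pics/{n}2.png",im);u0,v0,u1,v1=b
    cv2.imwrite(f"pics/{n}2c.png",cv2.resize(im[v0:v1,u0:u1],None,fx=f,fy=f,interpolation=2))
E
```

```text
clock: 2.95
position: [0.5499, -0.2457, 0.0545]
ee_rot: [0.866, 0.5, 0.0, 0.0]
ft_force: [0.2, 0.5, -0.1]
grip_width: 0.238
t 2.95 pos [ 0.5499 -0.2457  0.0545] jaw deg -30.0 tilt [ 0.0006 -0.0004] F [ 0.2  0.5 -0.1] M [ 0.02 -0.    0.01] g 0.238 q [ 0.7   0.48 -0.45  1.69  0.24  1.03 -0.35]
```

View pics/side2c.png

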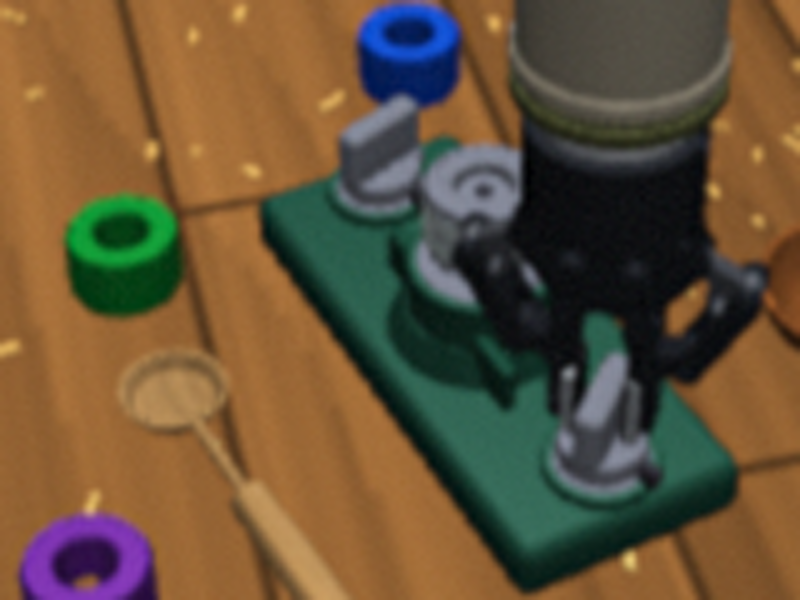

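The fingers bracket wing b at about (600,400) in the side crop. Next I close and check the force.

```bash
python3 -m handwheel '[[[0,0,0,0,0,0,0.01],[0,0,0,0,0,0,0.01],[0,0,0,0,0,0,0.01]]]' 30; python3 -c "
from h import *
st()"
```

```text
clock: 3.38
position: [0.5502, -0.2458, 0.0546]
ee_rot: [0.866, 0.5, 0.0, 0.001]
ft_force: [2.1, -2.4, 4.0]
grip_width: 0.158
t 3.38 pos [ 0.5502 -0.2458  0.0546] jaw deg -30.0 tilt [ 0.0012 -0.0007] F [ 2.1 -2.4  4. ] M [-0.25 -0.44  0.04] g 0.158 q [ 0.7   0.48 -0.45  1.69  0.24  1.03 -0.35]
```

```bash
python3 -m handwheel '[[[0,0,0,0,0,0.16,0.01],[0,0,0,0,0,0.32,0.01],[0,0,0,0,0,0.48,0.01],[0,0,0,0,0,0.64,0.01],[0,0,0,0,0,0.8,0.01],[0,0,0,0,0,0.9,0.01],[0,0,0,0,0,0.9,0.01]]]' 30; python3 -c "
from h import *
st()"
```

```text
clock: 4.25
position: [0.5507, -0.2466, 0.0546]
ee_rot: [0.997, 0.072, 0.001, 0.001]
ft_force: [5.1, -4.6, -0.5]
grip_width: 0.157
t 4.25 pos [ 0.5507 -0.2466  0.0546] jaw deg -81.7 tilt [ 0.0025 -0.0018] F [ 5.1 -4.6 -0.5] M [-1.02 -1.2  -0.13] g 0.157 q [ 0.57  0.46 -0.28  1.7   0.15  1.01 -1.19]
```

```bash
python3 -m handwheel '[[[0,0,0,0,0,0.1,0.01],[0,0,0,0,0,0.2,0.01],[0,0,0,0,0,0.25,0.01],[0,0,0,0,0,0.25,0.01]]]' 30; python3 -c "
from h import *
st()"; python3 -m handwheel '[[[0,0,0,0,0,0.08,0.01],[0,0,0,0,0,0.14,0.01],[0,0,0,0,0,0.14,0.01]]]' 30; python3 -c "
from h import *
st()"
```

```text
clock: 4.75
position: [0.5507, -0.2469, 0.0546]
ee_rot: [0.999, -0.052, 0.001, 0.001]
ft_force: [5.2, -5.4, -1.4]
grip_width: 0.162
t 4.75 pos [ 0.5507 -0.2469  0.0546] jaw deg -96.0 tilt [ 0.0026 -0.0021] F [ 5.2 -5.4 -1.4] M [-1.2  -1.16 -0.08] g 0.162 q [ 0.54  0.45 -0.24  1.7   0.12  1.   -1.42]
clock: 5.12
position: [0.5507, -0.2471, 0.0546]
ee_rot: [0.993, -0.122, 0.001, 0.001]
ft_force: [5.0, -5.3, -0.1]
grip_width: 0.156
t 5.12 pos [ 0.5507 -0.2471  0.0546] jaw deg -104.0 tilt [ 0.0027 -0.0023] F [ 5.  -5.3 -0.1] M [-1.26 -1.19 -0.11] g 0.156 q [ 0.52  0.45 -0.21  1.7   0.11  1.   -1.55]
```

```bash
python3 -m handwheel '[[[0,0,0,0,0,0.08,0.01],[0,0,0,0,0,0.12,0.01],[0,0,0,0,0,0.12,0.01]]]' 30; python3 -c "
from h import *
st()"; python3 -m handwheel '[[[0,0,0,0,0,0.08,0.01],[0,0,0,0,0,0.12,0.01],[0,0,0,0,0,0.12,0.01]]]' 30; python3 -c "
from h import *
st()"
```

```text
clock: 5.5
position: [0.5506, -0.2472, 0.0546]
ee_rot: [0.983, -0.181, 0.002, 0.001]
ft_force: [5.6, -5.2, -1.0]
grip_width: 0.156
t 5.50 pos [ 0.5506 -0.2472  0.0546] jaw deg -110.9 tilt [ 0.0026 -0.0024] F [ 5.6 -5.2 -1. ] M [-1.32 -1.13 -0.1 ] g 0.156 q [ 0.5   0.45 -0.19  1.7   0.1   1.   -1.66]
clock: 5.88
position: [0.5506, -0.2473, 0.0546]
ee_rot: [0.971, -0.24, 0.002, 0.001]
ft_force: [5.4, -7.0, -0.5]
grip_width: 0.155
t 5.88 pos [ 0.5506 -0.2473  0.0546] jaw deg -117.8 tilt [ 0.0026 -0.0025] F [ 5.4 -7.  -0.5] M [-1.42 -1.12 -0.04] g 0.155 q [ 0.48  0.44 -0.17  1.7   0.09  1.   -1.77]
```

```bash
cat > snap.py <<'E'
from ov import *
k=sys.argv[1]
for n,b,f in(("top",TB,6.6),("side",SB,5)):
    if len(sys.argv)>2 and n not in sys.argv[2:]:continue
    im=manip.camera(n);cv2.imwrite(f"pics/{n}{k}.png",im);u0,v0,u1,v1=b
    cv2.imwrite(f"pics/{n}{k}c.png",cv2.resize(im[v0:v1,u0:u1],None,fx=f,fy=f,interpolation=2))
E
python3 snap.py 3
```

```text
(no output)
```

View pics/side3c.png

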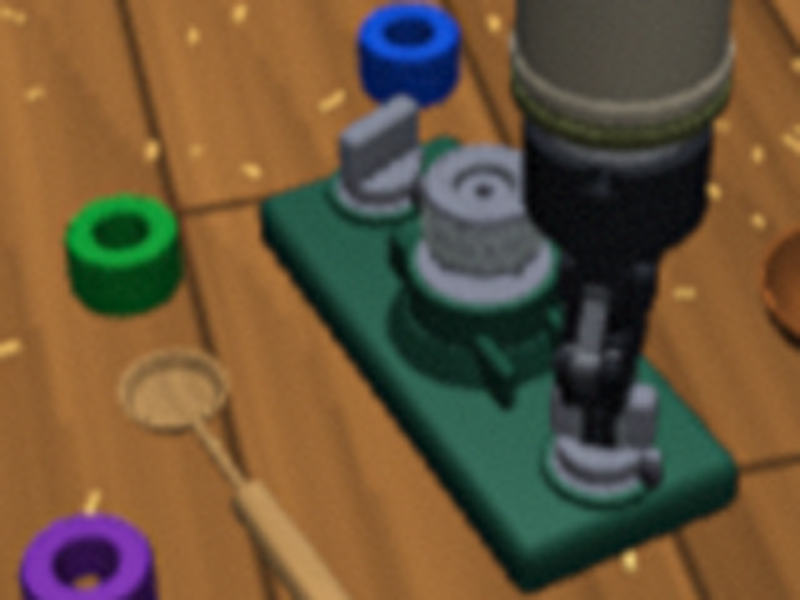

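```bash
python3 -m handwheel '[[[0,0,0,0,0,0.08,0.01],[0,0,0,0,0,0.08,0.01],[0,0,0,0,0,0.16,0.01],[0,0,0,0,0,0.16,0.01]]]' 30; python3 -c "
from h import *
st()"
```

```text
clock: 6.48
position: [0.5504, -0.2473, 0.0548]
ee_rot: [0.949, -0.315, 0.001, 0.002]
ft_force: [2.9, -7.6, 3.1]
grip_width: 0.158
t 6.47 pos [ 0.5504 -0.2473  0.0548] jaw deg -126.7 tilt [ 0.0017 -0.0038] F [ 2.9 -7.6  3.1] M [-1.64 -0.55  2.73] g 0.158 q [ 0.46  0.44 -0.14  1.7   0.07  1.   -1.92]
```

```bash
python3 -m handwheel '[[[0,0,0,0,0,0,0.035],[0,0,0,0,0,0,0.045],[0,0,-0.03,0,0,0,0.045],[0,0,-0.08,0,0,0,0.045],[0,0,-0.09,0,0,0,0.045]]]' 30; python3 -c "
from h import *
to((.4975,-.0437,.14),121)"; python3 snap.py 4
```

```text
clock: 7.1
position: [0.5511, -0.2457, 0.1475]
ee_rot: [0.949, -0.316, 0.002, -0.0]
ft_force: [0.1, 0.0, -0.5]
grip_width: 0.526
t 7.10 pos [ 0.5511 -0.2457  0.1475] jaw deg -126.9 tilt [ 0.0044 -0.0014] F [ 0.1  0.  -0.5] M [ 0.01 -0.07 -0.01] g 0.526 q [ 0.46  0.34 -0.14  1.63  0.05  1.17 -1.91]
tool shift [-0.1641 -0.1295  0.007 ] az -4.326
```

View pics/side4c.png

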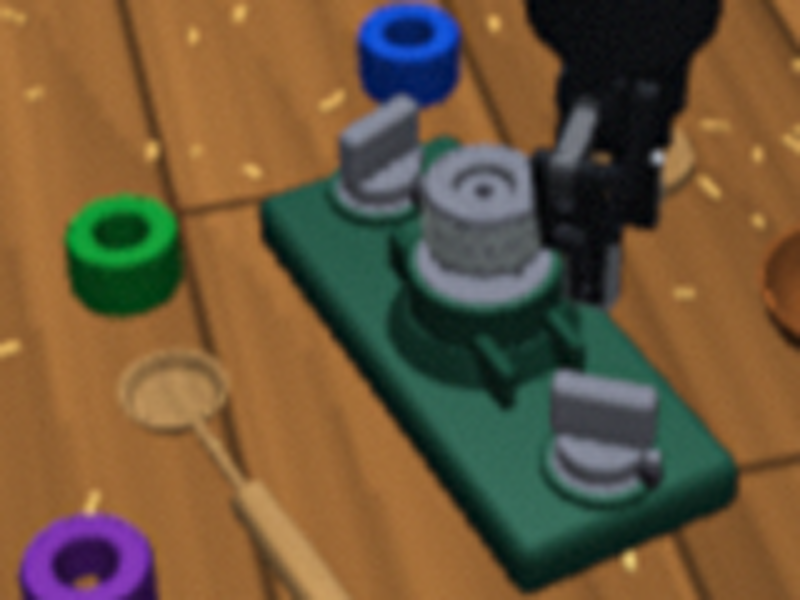

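View pics/top4c.png

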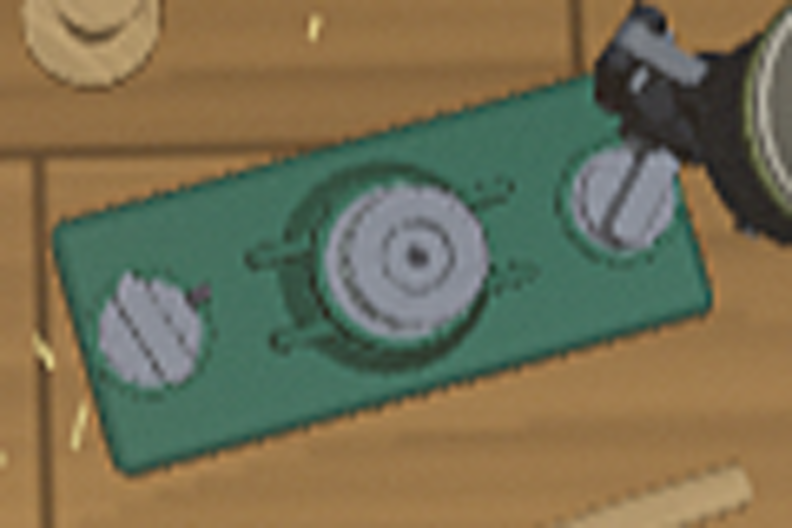

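Run:
```python
from h import *
s=lambda u,v:((u+.5)/5-.5+165,(v+.5)/5-.5+185)
def ang(p,q):
    d=unproj("side",s(*q),.079)-unproj("side",s(*p),.079);return np.degrees(np.arctan2(d[1],d[0])),np.linalg.norm(d)
print("b now",ang((553,373),(656,390)),ang((553,398),(655,414)))
print("b before",ang((578,427),(609,352)),ang((608,432),(634,360)))
print("a",ang((341,132),(405,96)),ang((345,156),(418,113)))
```

```text
b now (np.float64(-28.06426801587248), np.float64(0.04473289764606171)) (np.float64(-27.294164662596724), np.float64(0.04369512776575942))
b before (np.float64(56.480792777246265), np.float64(0.04686255404305963)) (np.float64(57.91360630959277), np.float64(0.044360596607280346))
a (np.float64(27.855503858635913), np.float64(0.04120846326303482)) (np.float64(28.818028534283116), np.float64(0.047316922285334746))
```

```bash
python3 -m handwheel '[[[-0.035,-0.028,0,0,0,-0.16,0.06],[-0.08,-0.065,0,0,0,-0.34,0.07],[-0.12,-0.095,0,0,0,-0.52,0.07],[-0.15,-0.12,0,0,0,-0.7,0.07],[-0.164,-0.129,0,0,0,-0.88,0.07],[-0.164,-0.129,0.007,0,0,-1.06,0.07],[-0.164,-0.129,0.007,0,0,-1.14,0.07],[-0.164,-0.129,0.007,0,0,-1.14,0.07]]]' 30; python3 -c "
from h import *
to((.497,-.0442,.0545),-61.5)"; python3 snap.py 5 side
```

```text
clock: 8.2
position: [0.4948, -0.0438, 0.1356]
ee_rot: [0.969, 0.246, -0.001, -0.001]
ft_force: [0.2, -0.1, 0.6]
grip_width: 0.818
t 8.20 pos [ 0.4948 -0.0438  0.1356] jaw deg -61.6 tilt [-0.0026  0.0005] F [ 0.2 -0.1  0.6] M [0.02 0.02 0.  ] g 0.818 q [ 0.36  0.16 -0.39  1.89  0.07  1.11 -1.13]
tool shift [0.0019 0.0015 0.0811] az -0.001
```

View pics/side5c.png

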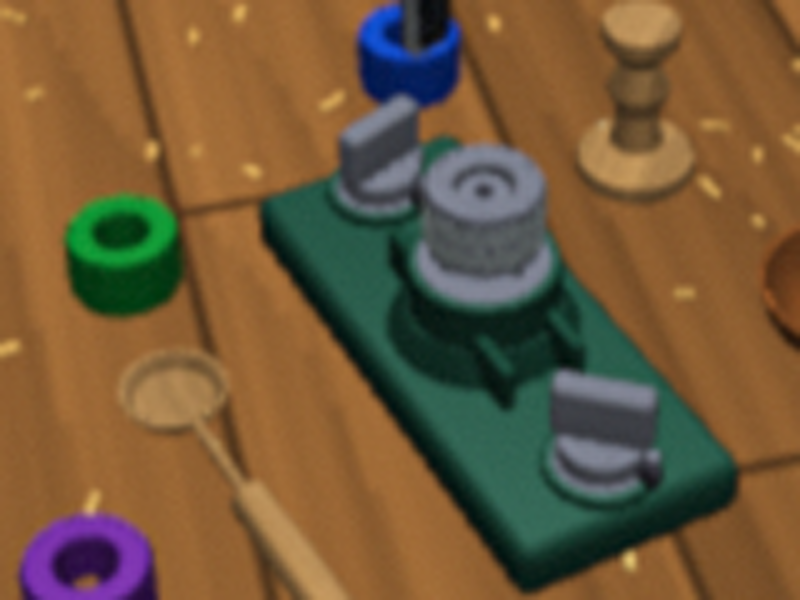

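```bash
python3 -m handwheel '[[[0.002,0.001,0.03,0,0,0,0.07],[0.002,0.001,0.06,0,0,0,0.07],[0.002,0.001,0.079,0,0,0,0.07],[0.002,0.001,0.081,0,0,0,0.06],[0.002,0.001,0.081,0,0,0,0.04],[0.002,0.001,0.081,0,0,0,0.022],[0.002,0.001,0.081,0,0,0,0.02]]]' 30; python3 -c "
from h import *
st()"; python3 snap.py 6 side
```

```text
clock: 9.12
position: [0.4985, -0.0439, 0.0567]
ee_rot: [0.969, 0.246, 0.001, 0.0]
ft_force: [-0.2, 0.4, -0.1]
grip_width: 0.237
t 9.12 pos [ 0.4985 -0.0439  0.0567] jaw deg -61.6 tilt [ 0.0012 -0.0003] F [-0.2  0.4 -0.1] M [-0.01 -0.03 -0.01] g 0.237 q [ 0.34  0.27 -0.39  1.96  0.12  0.94 -1.18]
```

View pics/side6c.png

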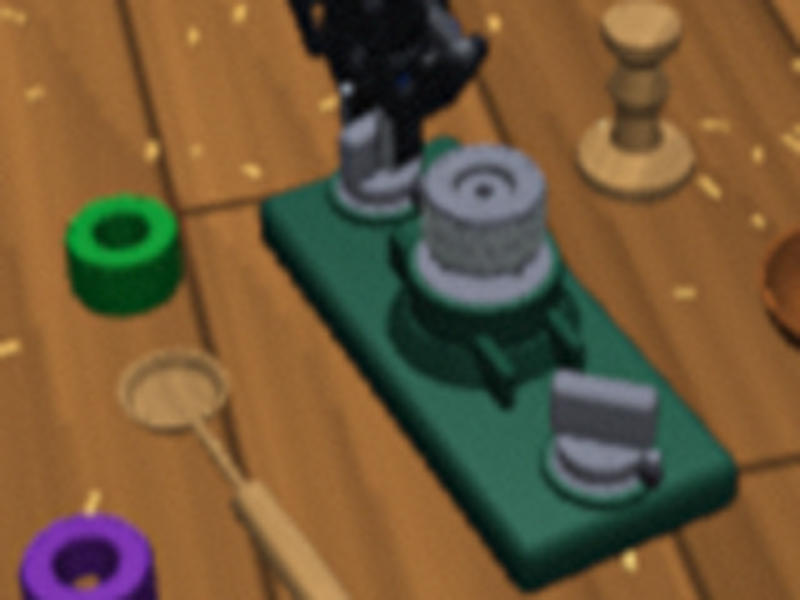

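Wing a at about (380,150) is bracketed. I'll grip and turn.

```bash
python3 -m handwheel '[[[0,0,0,0,0,0,0.01],[0,0,0,0,0,0,0.01],[0,0,0,0,0,0,0.01],[0,0,0,0,0,0.15,0.01],[0,0,0,0,0,0.3,0.01],[0,0,0,0,0,0.45,0.01],[0,0,0,0,0,0.6,0.01],[0,0,0,0,0,0.6,0.01]]]' 30; python3 -c "
from h import *
st()"; python3 -m handwheel '[[[0,0,0,0,0,0.12,0.01],[0,0,0,0,0,0.24,0.01],[0,0,0,0,0,0.3,0.01],[0,0,0,0,0,0.3,0.01]]]' 30; python3 -c "
from h import *
st()"
```

```text
clock: 10.18
position: [0.4981, -0.0434, 0.0566]
ee_rot: [0.999, -0.052, 0.0, -0.0]
ft_force: [-3.1, 2.1, 5.9]
grip_width: 0.159
t 10.18 pos [ 0.4981 -0.0434  0.0566] jaw deg -95.9 tilt [0.0002 0.0001] F [-3.1  2.1  5.9] M [ 0.37  0.58 -0.08] g 0.159 q [ 0.27  0.26 -0.31  1.96  0.1   0.94 -1.76]
clock: 10.68
position: [0.4981, -0.0435, 0.0566]
ee_rot: [0.98, -0.2, 0.0, -0.0]
ft_force: [-2.8, 1.8, 6.7]
grip_width: 0.156
t 10.68 pos [ 0.4981 -0.0435  0.0566] jaw deg -113.1 tilt [0.0002 0.0001] F [-2.8  1.8  6.7] M [ 0.27  0.64 -0.15] g 0.156 q [ 0.24  0.25 -0.27  1.96  0.08  0.93 -2.04]
```

```bash
python3 -m handwheel '[[[0,0,0,0,0,0.06,0.01],[0,0,0,0,0,0.1,0.01],[0,0,0,0,0,0.1,0.01]]]' 30; python3 -c "
from h import *
st()"; python3 -m handwheel '[[[0,0,0,0,0,0.04,0.01],[0,0,0,0,0,0.08,0.01],[0,0,0,0,0,0.08,0.01]]]' 30; python3 -c "
from h import *
st()"
```

```text
clock: 11.05
position: [0.4981, -0.0436, 0.0566]
ee_rot: [0.969, -0.248, 0.0, -0.0]
ft_force: [-3.6, 0.7, 5.7]
grip_width: 0.157
t 11.05 pos [ 0.4981 -0.0436  0.0566] jaw deg -118.8 tilt [0.0001 0.0001] F [-3.6  0.7  5.7] M [ 0.25  0.66 -0.06] g 0.157 q [ 0.22  0.25 -0.25  1.96  0.08  0.93 -2.14]
clock: 11.42
position: [0.4981, -0.0436, 0.0566]
ee_rot: [0.958, -0.286, 0.0, 0.0]
ft_force: [-3.6, -0.0, 6.5]
grip_width: 0.156
t 11.43 pos [ 0.4981 -0.0436  0.0566] jaw deg -123.2 tilt [ 0.0001 -0.0007] F [-3.6 -0.   6.5] M [0.05 0.66 1.17] g 0.156 q [ 0.22  0.25 -0.24  1.96  0.08  0.93 -2.22]
```

```bash
python3 -m handwheel '[[[0,0,0,0,0,0.03,0.01],[0,0,0,0,0,0.03,0.01],[0,0,0,0,0,0.03,0.035],[0,0,0,0,0,0.03,0.045],[0,0,-0.04,0,0,0.03,0.045],[0,0,-0.09,0,0,0.03,0.045],[0,0,-0.1,0,0,0.03,0.085],[0,0,-0.1,0,0,0.03,0.085]]]' 30; python3 -c "
from h import *
to((.5240,-.1455,.15),-122)"; python3 snap.py 7
```

```text
clock: 12.42
position: [0.4983, -0.044, 0.1563]
ee_rot: [0.953, -0.302, 0.001, -0.0]
ft_force: [0.2, -0.2, -0.6]
grip_width: 0.928
t 12.43 pos [ 0.4983 -0.044   0.1563] jaw deg -125.1 tilt [ 0.001  -0.0002] F [ 0.2 -0.2 -0.6] M [0.02 0.06 0.06] g 0.928 q [ 0.22  0.13 -0.24  1.87  0.03  1.14 -2.22]
tool shift [0.0795 0.0682 0.0063] az -0.055
```

View pics/side7c.png

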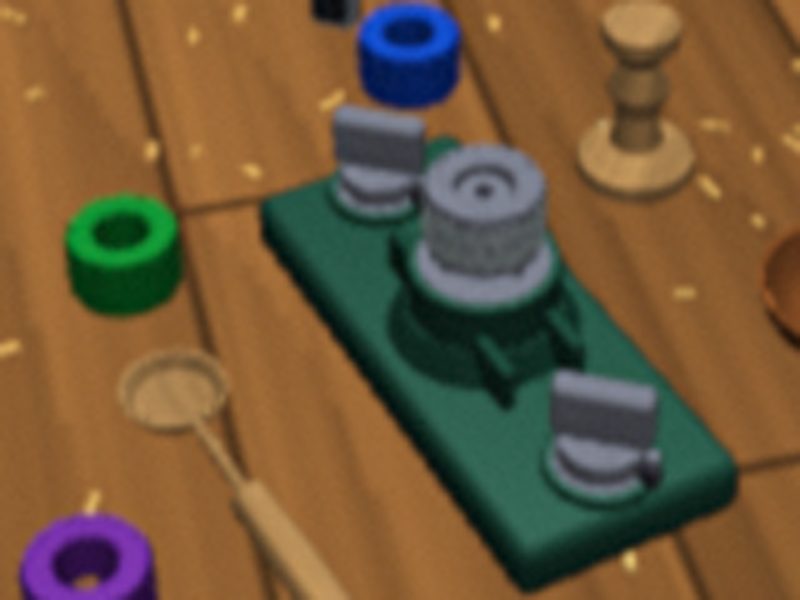

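View pics/top7c.png

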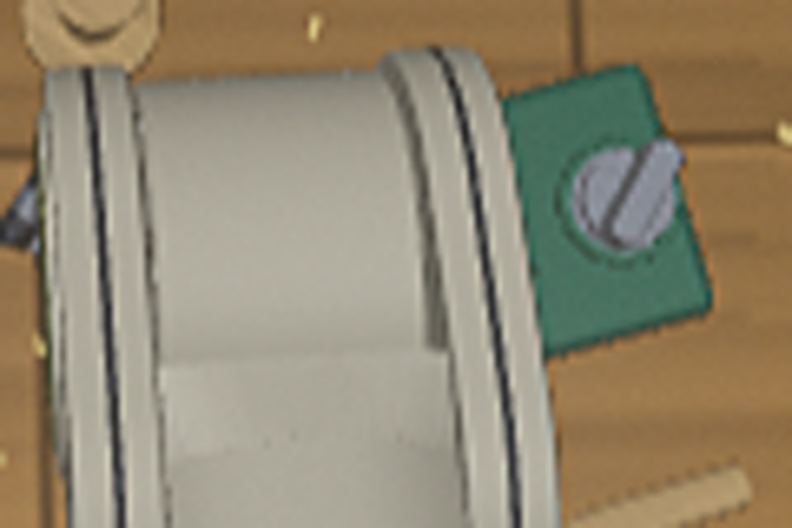

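Both wings, at side crop (378,140) and (604,405), now stand parallel at their stops. Next I move over the collar.

```bash
python3 -m handwheel '[[[0.03,0.026,0,0,0,0,0.085],[0.06,0.052,0,0,0,0,0.085],[0.0795,0.0682,0.006,0,0,-0.05,0.085],[0.0795,0.0682,0.02,0,0,-0.05,0.085],[0.0795,0.0682,0.02,0,0,-0.05,0.085]]]' 60; python3 -c "
from h import *
to((.5240,-.1455,.087),-122)"; python3 snap.py 8 side
```

```text
clock: 13.15
position: [0.5224, -0.1442, 0.1337]
ee_rot: [0.961, -0.278, -0.002, -0.0]
ft_force: [0.4, 0.8, 0.6]
grip_width: 0.997
t 13.15 pos [ 0.5224 -0.1442  0.1337] jaw deg -122.3 tilt [-0.004   0.0014] F [0.4 0.8 0.6] M [ 0.01  0.05 -0.02] g 0.997 q [ 0.33  0.24 -0.17  1.79  0.04  1.12 -1.98]
tool shift [0.0022 0.0003 0.0467] az -0.005
```

View pics/side8c.png

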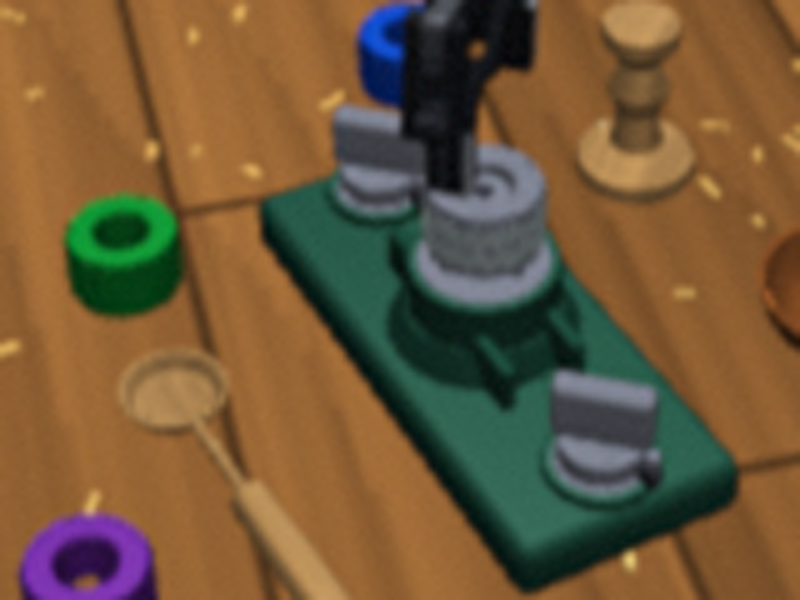

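```bash
python3 -m handwheel '[[[0.002,0,0.01,0,0,0,0.085],[0.002,0,0.01,0,0,0,0.085],[0.002,0,0.01,0,0,0,0.085]]]' 60; python3 -c "
from h import *
to((.5240,-.1455,.087),-122)"
```

```text
clock: 13.58
position: [0.5256, -0.1462, 0.1262]
ee_rot: [0.961, -0.278, 0.0, 0.0]
ft_force: [-0.2, -1.1, -0.0]
grip_width: 1.0
t 13.57 pos [ 0.5256 -0.1462  0.1262] jaw deg -122.3 tilt [ 0.0002 -0.0001] F [-0.2 -1.1 -0. ] M [ 0.03  0.06 -0.01] g 1.000 q [ 0.33  0.25 -0.17  1.8   0.05  1.1  -1.98]
tool shift [-0.0018  0.0003  0.0392] az -0.004
```

```bash
python3 -m handwheel '[[[-0.002,0,0.015,0,0,0,0.085],[-0.002,0,0.03,0,0,0,0.085],[-0.002,0,0.039,0,0,0,0.085],[-0.002,0,0.039,0,0,0,0.085],[-0.002,0,0.039,0,0,0,0.065],[-0.002,0,0.039,0,0,0,0.063],[-0.002,0,0.039,0,0,0,0.063]]]' 60; python3 -c "
from h import *
to((.5240,-.1455,.087),-122)"; python3 snap.py 9 side
```

```text
clock: 14.45
position: [0.5241, -0.1454, 0.0875]
ee_rot: [0.961, -0.278, 0.0, 0.0]
ft_force: [-0.4, 0.1, -0.3]
grip_width: 0.739
t 14.45 pos [ 0.5241 -0.1454  0.0875] jaw deg -122.3 tilt [ 0.0007 -0.0002] F [-0.4  0.1 -0.3] M [0.02 0.04 0.02] g 0.739 q [ 0.33  0.29 -0.17  1.83  0.06  1.02 -1.99]
tool shift [-0.      0.0001  0.0005] az -0.005
```

View pics/side9c.png

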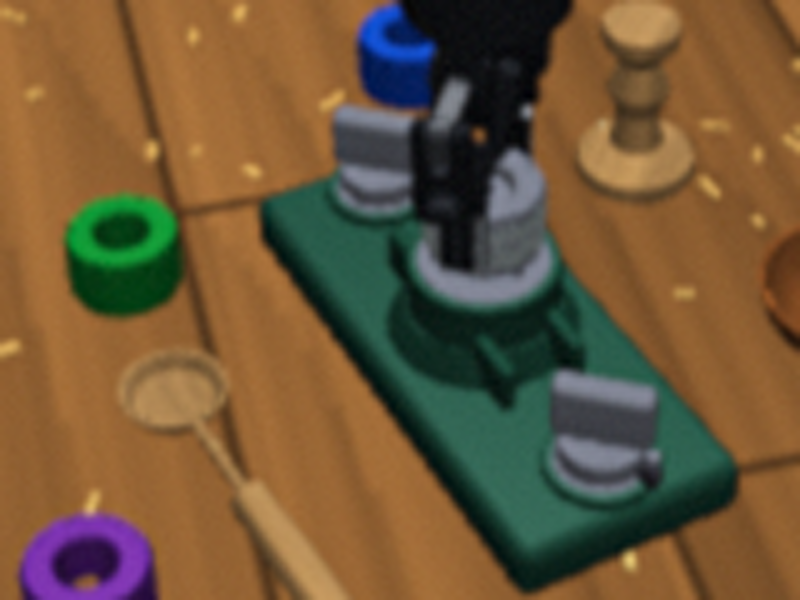

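Run:
```python
from h import *
for z in(.08,.085,.09,.095,.1):print(z,((proj("side",[.5055,-.1751,z])-(165,185)+.5)*5-.5).round(0), ((proj("side",[.504,-.178,z])-(165,185)+.5)*5-.5).round(0))
```

```text
0.08 [[462. 291.]] [[461. 296.]]
0.085 [[462. 282.]] [[461. 287.]]
0.09 [[462. 274.]] [[461. 279.]]
0.095 [[462. 266.]] [[461. 271.]]
0.1 [[462. 257.]] [[461. 262.]]
```

```bash
python3 -m handwheel '[[[0,0,0,0,0,0,0.05],[0,0,0,0,0,0,0.045],[0,0,0,0,0,0,0.045],[0,0,0,0,0,0,0.045]]]' 60; python3 -c "
from h import *
to((.5240,-.1455,.087),-122)"
```

```text
clock: 15.0
position: [0.5239, -0.1455, 0.0872]
ee_rot: [0.961, -0.278, 0.0, 0.0]
ft_force: [-0.2, -1.2, 1.1]
grip_width: 0.646
t 15.00 pos [ 0.5239 -0.1455  0.0872] jaw deg -122.3 tilt [ 0.0002 -0.0002] F [-0.2 -1.2  1.1] M [-0.16  0.1   0.  ] g 0.646 q [ 0.33  0.29 -0.17  1.84  0.06  1.02 -1.99]
tool shift [ 0.0001 -0.0001  0.0002] az -0.005
```

```bash
python3 -m handwheel '[[[0,0,0.0015,0,0,0,0.045],[0,0,0.003,0,0,0,0.045],[0,0,0.003,0,0,0,0.045]]]' 60; python3 -c "
from h import *
st()"
```

```text
clock: 15.38
position: [0.524, -0.1455, 0.0843]
ee_rot: [0.961, -0.278, 0.0, 0.0]
ft_force: [-1.6, -0.6, 5.3]
grip_width: 0.646
t 15.38 pos [ 0.524  -0.1455  0.0843] jaw deg -122.3 tilt [ 0.0003 -0.0003] F [-1.6 -0.6  5.3] M [-0.18  0.34 -0.03] g 0.646 q [ 0.33  0.29 -0.17  1.84  0.06  1.01 -1.99]
```

```bash
for i in 1; do python3 -m handwheel '[[[0,0,0,0,0,-0.08,0.045],[0,0,0,0,0,-0.16,0.045],[0,0,0,0,0,-0.24,0.045]]]' 60; done; python3 -c "
from h import *
st()"
```

```text
clock: 15.75
position: [0.5245, -0.1453, 0.0845]
ee_rot: [0.987, -0.16, 0.001, -0.0]
ft_force: [0.7, -0.4, 4.6]
grip_width: 0.641
t 15.75 pos [ 0.5245 -0.1453  0.0845] jaw deg -108.4 tilt [ 0.0013 -0.0001] F [ 0.7 -0.4  4.6] M [ 0.02 -0.04 -0.15] g 0.641 q [ 0.36  0.3  -0.2   1.84  0.07  1.01 -1.76]
```

```bash
python3 -m handwheel '[[[0,0,0,0,0,-0.08,0.045],[0,0,0,0,0,-0.16,0.045],[0,0,0,0,0,-0.24,0.045]]]' 60; python3 -c "
from h import *
st()"
```

```text
clock: 16.12
position: [0.5246, -0.1452, 0.0846]
ee_rot: [0.999, -0.04, 0.001, -0.0]
ft_force: [0.4, 0.1, 5.3]
grip_width: 0.638
t 16.12 pos [ 0.5246 -0.1452  0.0846] jaw deg -94.6 tilt [0.0017 0.    ] F [0.4 0.1 5.3] M [ 0.05 -0.22 -0.09] g 0.638 q [ 0.39  0.3  -0.23  1.83  0.08  1.02 -1.53]
```

```bash
python3 -m handwheel '[[[0,0,0,0,0,-0.08,0.045],[0,0,0,0,0,-0.16,0.045],[0,0,0,0,0,-0.24,0.045]]]' 60; python3 -c "
from h import *
st()"; sleep 0
```

```text
clock: 16.5
position: [0.5234, -0.145, 0.0834]
ee_rot: [0.997, 0.08, -0.001, -0.0]
ft_force: [-0.4, -0.1, -2.6]
grip_width: 0.641
t 16.50 pos [ 0.5234 -0.145   0.0834] jaw deg -80.8 tilt [-0.0011  0.0005] F [-0.4 -0.1 -2.6] M [-0.01 -0.04  0.  ] g 0.641 q [ 0.42  0.3  -0.27  1.83  0.09  1.02 -1.3 ]
```

```bash
python3 -m handwheel '[[[0,0,0,0,0,-0.08,0.045],[0,0,0,0,0,-0.16,0.045],[0,0,0,0,0,-0.24,0.045]]]' 60; python3 -c "
from h import *
st()"; sleep 0
```

```text
clock: 16.88
position: [0.5238, -0.1451, 0.0834]
ee_rot: [0.98, 0.198, 0.0, -0.0]
ft_force: [3.0, 0.7, -5.0]
grip_width: 0.643
t 16.88 pos [ 0.5238 -0.1451  0.0834] jaw deg -67.2 tilt [0.    0.001] F [ 3.   0.7 -5. ] M [ 0.1  -0.69 -1.81] g 0.643 q [ 0.45  0.31 -0.3   1.83  0.1   1.02 -1.07]
```

The push vanished at jaw −81°, so the pins have snapped in, and torque has now built up. I'll ease the rotation back.

```bash
python3 -m handwheel '[[[0,0,0,0,0,0.05,0.045],[0,0,0,0,0,0.05,0.045]]]' 60; python3 -c "
from h import *
st()"; sleep 0
```

```text
clock: 17.12
position: [0.5237, -0.1451, 0.0834]
ee_rot: [0.985, 0.172, -0.0, -0.0]
ft_force: [2.7, 0.5, -6.7]
grip_width: 0.641
t 17.12 pos [ 0.5237 -0.1451  0.0834] jaw deg -70.1 tilt [-0.0003  0.0005] F [ 2.7  0.5 -6.7] M [-0.03 -0.74 -0.5 ] g 0.641 q [ 0.44  0.31 -0.29  1.83  0.1   1.02 -1.12]
```

```bash
python3 -m handwheel '[[[0,0,0.001,0,0,0.025,0.045],[0,0,0.003,0,0,0.025,0.045],[0,0,0.005,0,0,0.025,0.045],[0,0,0.005,0,0,0.025,0.045]]]' 80; python3 -c "
from h import *
st()"; sleep 0
```

```text
clock: 17.62
position: [0.524, -0.1451, 0.0792]
ee_rot: [0.987, 0.16, 0.0, -0.0]
ft_force: [0.1, 2.8, 2.8]
grip_width: 0.638
t 17.62 pos [ 0.524  -0.1451  0.0792] jaw deg -71.5 tilt [0.0003 0.0002] F [0.1 2.8 2.8] M [ 0.58  0.04 -0.2 ] g 0.638 q [ 0.44  0.31 -0.29  1.84  0.1   1.01 -1.14]
```

```bash
python3 -m handwheel '[[[0,0,0.0015,0,0,0.01,0.045],[0,0,0.003,0,0,0.01,0.045],[0,0,0.003,0,0,0.01,0.045]]]' 80; python3 -c "
from h import *
st()"; python3 -m handwheel '[[[0,0,0.001,0,0,0,0.045],[0,0,0.001,0,0,0,0.045]]]' 80; python3 -c "
from h import *
st()"
```

```text
clock: 18.0
position: [0.5241, -0.1451, 0.0763]
ee_rot: [0.988, 0.155, 0.0, -0.0]
ft_force: [-0.6, 3.7, 6.3]
grip_width: 0.633
t 18.00 pos [ 0.5241 -0.1451  0.0763] jaw deg -72.1 tilt [0.0004 0.0001] F [-0.6  3.7  6.3] M [ 0.82  0.14 -0.11] g 0.633 q [ 0.43  0.31 -0.29  1.84  0.1   1.   -1.15]
clock: 18.25
position: [0.5241, -0.1451, 0.0762]
ee_rot: [0.988, 0.155, 0.0, 0.0]
ft_force: [-4.1, 4.4, 15.8]
grip_width: 0.638
t 18.25 pos [ 0.5241 -0.1451  0.0762] jaw deg -72.1 tilt [ 0.0005 -0.0001] F [-4.1  4.4 15.8] M [ 1.16  1.11 -0.05] g 0.638 q [ 0.43  0.31 -0.29  1.84  0.1   1.   -1.15]
```

```bash
python3 -m handwheel '[[[0,0,0.0006,0,0,0,0.045],[0,0,0.0006,0,0,0,0.045],[0,0,0.0006,0,0,0,0.045]]]' 80; python3 -c "
from h import *
st()"; python3 snap.py 10
```

```text
clock: 18.62
position: [0.5242, -0.1451, 0.0762]
ee_rot: [0.988, 0.155, 0.0, 0.0]
ft_force: [-7.6, 5.4, 21.5]
grip_width: 0.636
t 18.62 pos [ 0.5242 -0.1451  0.0762] jaw deg -72.1 tilt [ 0.0006 -0.0002] F [-7.6  5.4 21.5] M [ 1.41  1.76 -0.06] g 0.636 q [ 0.43  0.31 -0.29  1.84  0.1   1.   -1.15]
```

View pics/side10c.png

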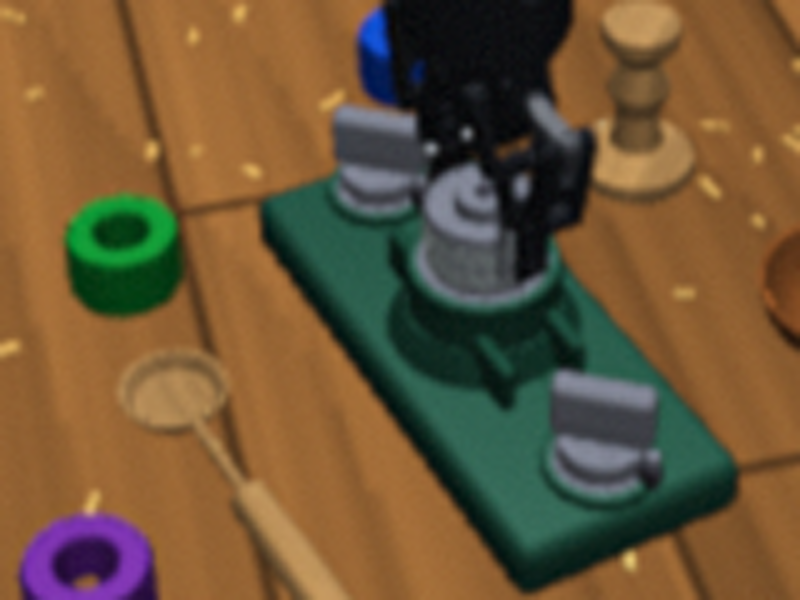

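View pics/side10.png

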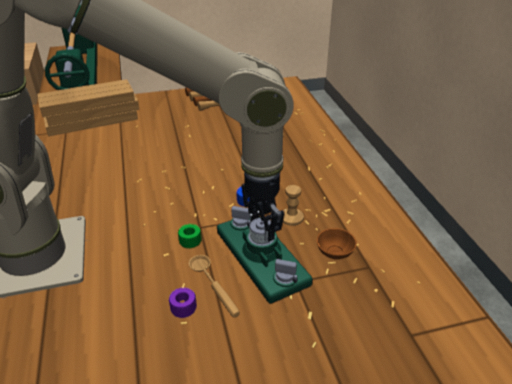

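```bash
python3 -m handwheel '[[[0,0,0,0,0,0,0.045],[0,0,0,0,0,0,0.045],[0,0,0,0,0,0,0.045],[0,0,0,0,0,0,0.045]]]' 80; python3 -c "
from h import *
o,R=st()
a=o['position'][2]
manip.hand_in()"
```

```text
clock: 19.23
position: [0.5241, -0.1451, 0.0762]
ee_rot: [0.988, 0.155, 0.0, 0.0]
ft_force: [-9.3, 6.0, 22.2]
grip_width: 0.638
t 19.23 pos [ 0.5241 -0.1451  0.0762] jaw deg -72.1 tilt [ 0.0006 -0.0002] F [-9.3  6.  22.2] M [ 1.37  1.79 -0.07] g 0.638 q [ 0.43  0.31 -0.29  1.84  0.1   1.   -1.15]
the job is handed in; nothing more can be done
```

The job is handed in at 19.2 s: both clamp bolts are at their end stops, and the arm is holding the keyed collar fully down.

- **Bolts:** I turned the -y bolt first, then the +y bolt, each clockwise until the wrist torque jumped (about 2.7 and 1.2 N m). Afterwards the two wings stood parallel in the picture. The -y wing had turned about 85° by image measurement.
- **Collar:** I pressed it about 3 mm down and turned it counter-clockwise. The push vanished after about 40°, when the pins snapped into the keyways. I pushed it down until it stopped hard. In the picture it had dropped about 12 mm, which matches home at 17 mm, and the spindle end stood proud of it.
- **At hand-in:** the arm was holding steadily with about 22 N of push and an 80 N grip.
- **Bowl, candlestick and spoon:** they show no change in the last picture.

**Where the checks were less clean:**
- I overran the snap point by about 14°, so torque built up to 1.8 N m before I eased it back.
- The arm reading gave about 1 mm less collar travel than the picture, probably because the collar slipped slightly in the grip.
- About 11 N of sideways force remains on the collar in the final hold.

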